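Make up two artificial-leg hardware kits on their kitting boards

ROBOT

A 7-joint arm with a two-finger parallel gripper is mounted at the origin on a cart in front of the work surface, level with it; the furniture and walls round the work are solid. World frame = base frame: x ahead of the robot, y to its left, z up, the work surface at z = 0. Lengths are in mm, angles in rad, forces in N, time in s.
With the tool pointing down it reaches from about 400 to 875 mm from the base axis. Payload 4.4 kg.
Tool frame: the origin (TCP) lies at the very end of the fingers, on their centre line; the grasp point (between the pads) lies 19 mm behind it (ctrl.grasp_offset is the distance from the TCP to the grasp point, in mm); z points along the fingers, y is the line along which they close (so a half turn about z gives the same grasp; the last joint's range is limited). The gripper opens to 85 mm and grips with 20 to 120 N. Pads are 22 mm wide; open, the fingers measure 114 mm over their backs; the gripper's body (76 mm by 85 mm) begins 54 mm behind the grasp point. The pads swing forward as they close: fully open they stand 13 mm farther back than shut.
Start: joints at [1.164, 0.628, 0.038, 1.517, -0.027, 0.996, -0.02], TCP at [217.285, -612.622, 231.313] pointing down, gripper open.
Joint ranges: [-3.06, 3.06], [-0.37, 2.12], [-1.25, 1.32], [0.18, 2.47], [-1.1, 4.24], [0.23, 1.98], [-2.94, 2.94]. Speed limits (rad/s): [2.57, 2.57, 3.14, 3.14, 3.14, 3.14, 3.14].

INTERFACE

Orientations are given as [roll, pitch, yaw] about the fixed x, y, z axes, in that order (R = Rz(yaw) Ry(pitch) Rx(roll)).
In Python, from cell import status, cams, ctrl gives the robot as it stands.
- The arm moves only by the tool move_arm, never from a script. Its argument "plan" is a list of rows, each a list of 3 entries, a list of its own where there are three numbers: the shift along the world's x, y, z in mm, then the turn, a rotation vector about the world's x, y, z in degrees, then the opening, from 0 (shut) to 1 (fully open). In form: [[[x, y, z], [wx, wy, wz], gripper], ...]. A call has 1 to 10 rows; each row shifts and turns the commanded pose from where the row before left it; what a row does not reach is not made up. A row lasts 1/8 s, in which the tool goes at most 62.5 mm and 10.7 degrees, less where a joint would pass 70% of its speed; a pose out of reach is approached as far as the arm can. A call with a gripper value outside its range is refused whole. The fingers move at their own pace and stop on an object; the grip force is fixed at half the most. Time passes only in rows, so rows that do not move let the fingers close. It gives the time, the measured TCP pose, the force, the opening and the grip force at its end, in the units of the state.
- status.read_state(): the state, without advancing time (a new reading comes with each control period).
- cams.get_image(name): name is "scene" or "top" or "wrist"; returns the picture (480x640x3 uint8, blue, green, red); there is no depth.
- cams.camera_params(name): a dict with "K" (3x3 intrinsics, pixels), "pose" (4x4, takes a point from camera to world coordinates); the wrist camera has in their place "tool_from_camera" (4x4, takes a point from camera to tool coordinates, whose origin is the TCP and whose axes are the flange's). Camera axes: x right, y down, z forward; pixel columns grow to the right and rows downward; lengths in mm; the calibration is good to about 2 mm. A picture is of the moment at which its call begins: read the wrist's pose just before it. camera_params takes no time and is no camera call.
- ctrl.finish_job(): hands the job in; it is judged then, once.
The state is a dict: "clock": time; "qpos": joint angles; "qd": joint speeds; "tau": joint torques, N m; "eef_pos": TCP position; "tool_rot": TCP orientation; "force": force on the tool from outside, world axes, zero at the start; "torque": the same for the moment, N m; "width": finger opening in mm; "gripper_force": force on a finger pad.
Only numpy, scipy, OpenCV 4.12 (cv2) and the standard library are available. Lean on these libraries where they do the work, as an engineer would, in place of code of your own. Each camera call takes 0.05 s, during which the arm holds its last target. There are 200 camera calls.

TASK

Make up the two leg-hardware kits on the grey kitting boards. Tube kit: lay the short grey tube centred in the V-cradle and slip the tall pale collar that fits it over the tapered pin on the same board. Foot kit: stand the ball adapter in the round cup, set the smaller four-arm cross flat between its four pins, and slip the wide dark collar over that board's tapered pin; everything sits fully down, and the narrow dark collar and the larger cross are left where they lie.

Things in the scene. Friction and masses are not known exactly. Their poses are not given: they have to be found in the camera images.
- tube_board: Fixed grey board, 78 (x) x 156 (y) x 8 mm. Origin: centre of underside, z up. On its top (z 8), at x 0: V-cradle along y, middle y +34: two black 45-degree V-blocks, 8 thick, 44 wide, 20 high, at y +9 and +59, free between; tube axis seated at z 28. Tapered steel pin at y -46: foot 8, tip 3 thick, 19 high. All mm. Tube kit.
- foot_board: Fixed grey board, 78 (x) x 196 (y) x 8 mm. Origin: centre of underside, z up. On its top (z 8), at x 0: y +64 black ring cup, 64 outside, 56 inside, 5 high; y -6 centre of four steel pins, 6 thick, 9 high, at x and y +-16 from there (arms of the cross go between them, along x and y); y -68 tapered pin, foot 8, tip 3 thick, 19 high. All mm. Foot kit.
- tube_mid (a point): Short plain light-grey alloy tube, 25.4 mm thick, 75 mm long, lying on the bench. Point: its centre, 12.7 mm up. Its y axis runs along the tube. Loose, 0.06 kg; belongs in the V-cradle.
- pale_collar_mid (a point): Pale, tall split clamp collar (bore 25 mm, to fit that tube), lying flat: ring 36 mm across, 22 mm high, with a clamp ear that makes it 44 mm long. Point: centre of the bore, half-way up (11 mm). z along the bore; the clamp ear sticks out to its -y, ending 26 mm from the bore's centre. Loose, 0.05 kg; can be held across the ring along its x.
- ball_adapter_mid (a point): Polished ball adapter standing on its round flange: flange 43 mm across, up to 16 mm high, above it a stem with a ball head 24 mm across from 16 to 36 mm. Point: on its axis, half-way up (18 mm). z up along its axis. Loose, 0.085 kg; grasp stem and head above 17 mm.
- small_cross_mid (a point): The smaller four-arm cast cross adapter (light metal), lying flat: 58 mm from arm end to opposite arm end, arms 12 mm wide along its x and y and up to 9 mm high, ends rounded, hub 23 mm across and 12 mm high. Point: centre of the hub, half-way up (6 mm). Loose, 0.038 kg; can be held across two opposite arm ends or by one arm.
- wide_collar_mid (a point): The wider of the two dark clamp collars, lying flat: thin ring 40 mm across with a 29 mm bore, 12 mm high, with a clamp ear that makes it 48 mm long. Point: centre of the bore, half-way up (6 mm). z along the bore; the clamp ear sticks out to its -y, ending 28 mm from the bore's centre. Loose, 0.05 kg; can be held across the ring along its x.
- narrow_collar_mid (a point): The narrower dark clamp collar, lying flat near the bench's front edge: ring 34 mm across with a 21 mm bore, 14 mm high, 42 mm long with its ear. Point: centre of the bore, 7 mm up. Not wanted, stays on the bench.
- large_cross_mid (a point): The larger four-arm cross adapter, 73 mm across and 15 mm high, lying flat: not wanted, stays on the bench. Point: centre of the hub, 7.5 mm up.
Mind the look-alikes: they are no part of the job. What is shaped like the part that bears pale_collar_mid but blue is not meant.

How it is judged:
By the outcome, as a careful person would: the job done as asked, in the order asked, and still so for the second after the job is handed in, with the robot touching nothing.
It also fails if it takes over 115 s, if anything falls off the work surface, if the arm or the gripper's body presses on something with over 40 N, if the wrist force passes 120 N, or if a joint passes its speed limit or range.

## Working session

There is one attempt and no reset: what is moved stays moved. The work goes in short steps, Python scripts to look and compute and a tool call to move; the robot and the scene stay as the last step left them, time stands still between calls to the robot, and variables do not carry over. Pictures are saved under pics/ and viewed, at most 14 in all, crops included, and the job is handed in when it is done.

Besides the shell and the picture viewer there is one more tool, called as a command line: name --argument value ..., lists and objects as JSON in quotes. move_arm: Moves the arm, as the interface text tells. Its arguments: {"type":"object","properties":{"plan":{"type":"array","items":{"type":"array"}}},"required":["plan"]}

```bash
mkdir -p pics; ls
python3 - <<'E'
from cell import status,cams,ctrl
import cv2
for n in("scene","top"):
    cv2.imwrite(f"pics/{n}0.png",cams.get_image(n)); p=cams.camera_params(n); print(n,p)
print(cams.camera_params("wrist"),status.read_state(),ctrl.grasp_offset)
E
```

```text
pics
scene {'K': array([[600.08011626,   0.        , 320.86432271],
       [  0.        , 600.08011626, 244.84309452],
       [  0.        ,   0.        ,   1.        ]]), 'pose': array([[-5.15884899e-01, -4.60426600e-01,  7.22405784e-01,
        -6.76439173e+02],
       [-8.56357643e-01,  2.99500058e-01, -4.20655800e-01,
         6.48664464e+02],
       [-2.26794550e-02, -8.35647690e-01, -5.48797395e-01,
         9.07760326e+02],
       [ 0.00000000e+00,  0.00000000e+00,  0.00000000e+00,
         1.00000000e+00]])}
top {'K': array([[574.270621  ,   0.        , 315.51670879],
       [  0.        , 574.270621  , 239.96167115],
       [  0.        ,   0.        ,   1.        ]]), 'pose': array([[ 2.04172003e-02, -9.92324272e-01,  1.21965888e-01,
         2.77520305e+02],
       [-9.99622322e-01, -1.80168591e-02,  2.07510691e-02,
        -2.09515621e+01],
       [-1.83943473e-02, -1.22343503e-01, -9.92317346e-01,
         1.28876548e+03],
       [ 0.00000000e+00,  0.00000000e+00,  0.00000000e+00,
         1.00000000e+00]])}
{'K': array([[381.61780672,   0.        , 327.28428755],
      
[... 465 characters left out ...]
ck': 0.1, 'qpos': array([ 1.16419887,  0.62926561,  0.03846225,  1.51823845, -0.02700344,
        0.99632925, -0.02001543]), 'qd': array([ 0.00022688, -0.00217057,  0.00101682, -0.00235734, -0.0012752 ,
        0.00081853, -0.00075228]), 'tau': array([ 3.49915819e-03, -5.64535511e+01,  1.23074558e+00, -1.93974119e+01,
        1.13060785e-02,  5.44515759e-03,  2.40169987e-05]), 'eef_pos': array([ 217.09019715, -612.08689628,  230.48306929]), 'tool_rot': array([-3.13987062e+00,  2.50401930e-05,  3.40766698e-01]), 'force': array([-0.03852301, -0.50398924,  0.00665042]), 'torque': array([ 0.01584077, -0.0489599 ,  0.02090067]), 'gripper_force': 0.0, 'width': 85.63308194602362} 18.700000000000003
```

View pics/top0.png

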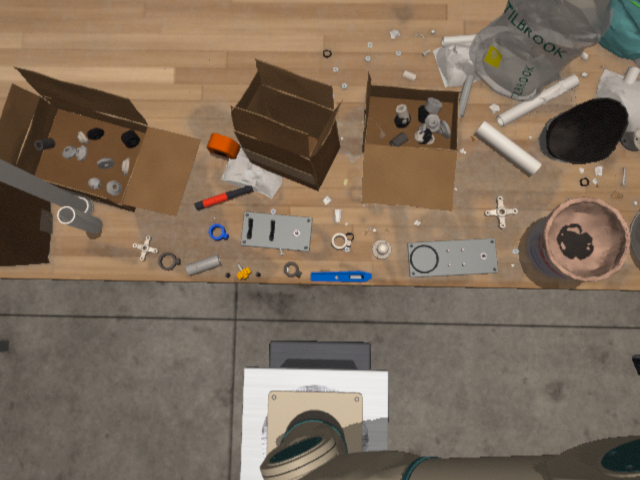

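View pics/scene0.png

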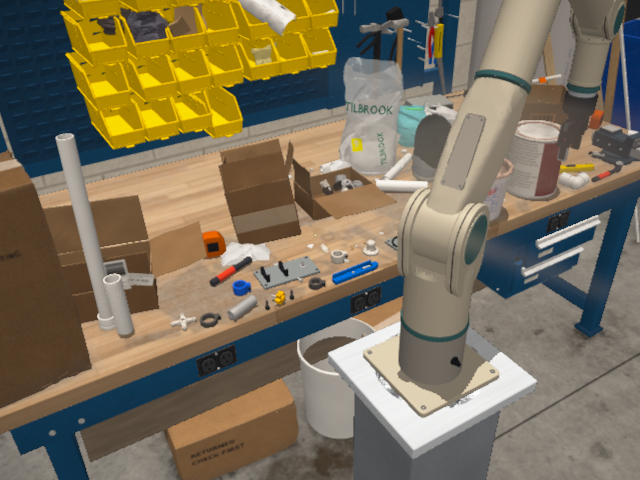

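The top view shows, in pixels: small cross (145,249), wide collar (169,261), tube (203,265), blue collar (218,232), tube board (277,231), narrow collar (291,269), pale collar (342,240), ball adapter (381,249), foot board (452,258) and large cross (500,211). The blue collar is a decoy. I'll enlarge the crops next.

Run:
```python
import cv2
im=cv2.imread("pics/top0.png")
for n,(a,b) in {"A":(125,325),"B":(320,520)}.items():
    cv2.imwrite(f"pics/c{n}.png",cv2.resize(im[195:290,a:b],None,fx=4,fy=4,interpolation=cv2.INTER_CUBIC))
```

```text
(no output)
```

View pics/cA.png

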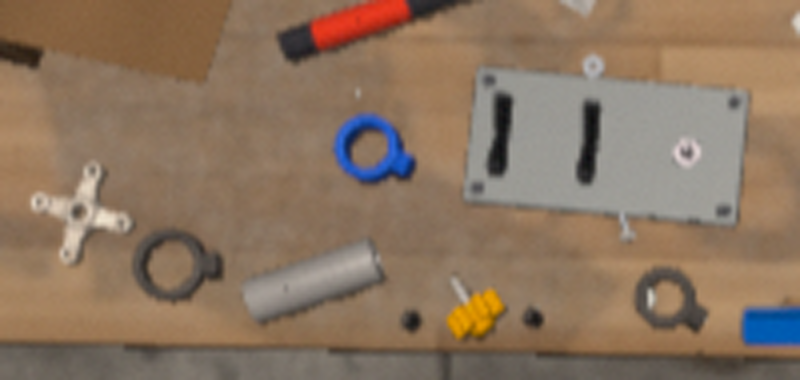

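View pics/cB.png

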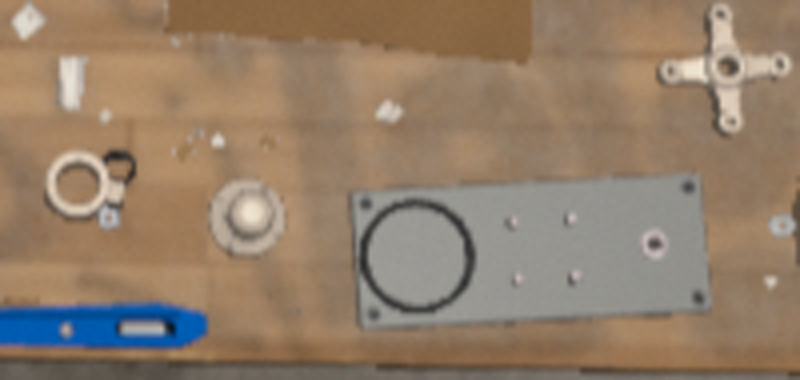

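```bash
cat > h.py <<'E'
import numpy as np,cv2
from cell import status,cams
from scipy.spatial.transform import Rotation as R
def ray(K,T,uv,z):
    d=T[:3,:3]@np.linalg.solve(K,[uv[0],uv[1],1.]); return T[:3,3]+d*(z-T[2,3])/d[2]
def wristT():
    s=status.read_state(); p=cams.camera_params("wrist"); T=np.eye(4)
    T[:3,:3]=R.from_euler('xyz',s['tool_rot']).as_matrix(); T[:3,3]=s['eef_pos']
    return p['K'],T@p['tool_from_camera']
def snap(name):
    K,T=wristT(); im=cams.get_image("wrist"); cv2.imwrite(f"pics/{name}.png",im); np.savez(f"pics/{name}.npz",K=K,T=T); return im
def loc(name,uv,z):
    d=np.load(f"pics/{name}.npz"); return ray(d['K'],d['T'],uv,z)
def proj(name,P):
    d=np.load(f"pics/{name}.npz"); c=np.linalg.inv(d['T'])@np.append(P,1); u=d['K']@c[:3]; return u[:2]/u[2]
E
python3 - <<'E'
from h import *
p=cams.camera_params("top")
def f(n,a,u,v,z):
    print(n,ray(p['K'],p['pose'],(a+u/4-.4,195+v/4-.4),z).round(1))
A,B=125,320
for l in [("scross",A,80,211,12),("armup",A,93,170,9),("armleft",A,40,203,9),("armdn",A,68,256,9),("armr",A,123,223,9),("wide",A,170,264,12),("wear",A,212,265,12),("tubeL",A,252,302,15),("tubeR",A,372,260,15),
("tb c",A,480,68,8),("tb c",A,748,92,8),("tb c",A,738,222,8),("tb c",A,466,198,8),("tbV1",A,502,135,20),("tbV2",A,589,142,20),("tbpin",A,687,152,10),
("blue",A,370,148,20),("narrow",A,666,297,14),("pale",B,78,184,22),("pear",B,118,190,22),("ball",B,250,212,34),("flange",B,247,217,10),
("fb",B,351,191,8),("fb",B,697,174,8),("fb",B,710,308,8),("fb",B,360,326,8),("cup",B,417,255,13),("p",B,512,222,17),("p",B,570,218,17),("p",B,518,278,17),("p",B,573,277,17),("fpin",B,655,243,10),("lcross",B,728,68,15)]: f(*l)
E
```

```text
scross [410.7 389.9  12. ]
armup [434.5 384.8   9. ]
armleft [415.2 413.8   9. ]
armdn [385.5 396.2   9. ]
armr [404.7 366.1   9. ]
wide [381.8 337.4  12. ]
wear [381.7 313.8  12. ]
tubeL [361.2 289.6  15. ]
tubeR [385.9 223.4  15. ]
tb c [496.8 167.9   8. ]
tb c [485.7  15.7   8. ]
tb c [411.8  19.8   8. ]
tb c [422.5 173.1   8. ]
tbV1 [457.  152.4  20. ]
tbV2 [453.9 103.6  20. ]
tbpin [450.6  49.2  10. ]
blue [448.3 226.2  20. ]
narrow [368.5  58.7  14. ]
pale [432.7 -46.9  22. ]
pear [429.8 -69.1  22. ]
ball [ 417.5 -141.1   34. ]
flange [ 417.4 -141.8   10. ]
fb [ 433.3 -200.     8. ]
fb [ 446.4 -392.8    8. ]
fb [ 371.5 -398.6    8. ]
fb [ 357.8 -205.     8. ]
cup [ 397.5 -235.9   13. ]
p [ 416.5 -287.7   17. ]
p [ 419.3 -319.7   17. ]
p [ 385.4 -290.8   17. ]
p [ 386.6 -321.    17. ]
fpin [ 407.  -368.3   10. ]
lcross [ 505.5 -409.    15. ]
```

move_arm --plan '[[[30,47,0],[0,0,10],1],[[30,47,0],[0,0,10],1],[[30,47,0],[0,0,10],1],[[30,47,0],[0,0,10],1],[[30,47,0],[0,0,10],1],[[30,47,0],[0,0,10],1],[[0,0,0],[0,0,9],1],[[0,0,0],[0,0,0],1],[[0,0,0],[0,0,0],1]]'

```text
clock: 1.23
eef_pos: [396.5, -331.4, 231.1]
tool_rot: [-3.141, 0.0, 1.541]
force: [0.8, -0.5, -0.1]
width: 85.4
gripper_force: 0.0
```

```bash
python3 -c "
from h import *
snap('w1'); s=status.read_state(); print(s['eef_pos'],s['tool_rot'],s['qpos'])"
```

```text
[ 396.52744088 -331.49950539  231.10136821] [-3.14102808e+00  7.04921668e-05  1.54087742e+00] [ 0.8589608   0.45240543 -0.3100866   1.87920757  0.18098274  0.83754524
  0.42653391]
```

View pics/w1.png

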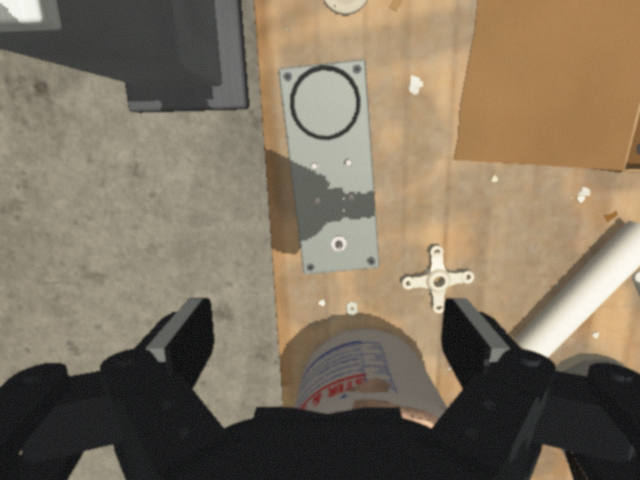

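```bash
python3 -c "
from h import *
for n,uv,z in [('cup',(325,102),13),('c',(280,69),8),('c',(364,60),8),('c',(378,265),8),('c',(303,273),8),('pin',(338,243),8),('lc',(438,281),15)]: print(n,loc('w1',uv,z).round(1))"
```

```text
cup [ 397. -236.   13.]
c [ 358.2 -207.     8. ]
c [ 432.3 -201.9    8. ]
c [ 445.5 -392.1    8. ]
c [ 369.6 -398.4    8. ]
pin [ 405.8 -367.9    8. ]
lc [ 504.7 -408.3   15. ]
```

move_arm --plan '[[[8,53,0],[0,0,4],1],[[8,53,0],[0,0,4],1],[[8,53,0],[0,0,4],1],[[8,53,0],[0,0,4],1],[[8,53,0],[0,0,3],1],[[-10,53,0],[0,0,3],1],[[-12,53,0],[0,0,0],1],[[-12,53,0],[0,0,0],1],[[-12,53,-20],[0,0,0],1],[[-10,53,-20],[0,0,0],1]]'

```text
clock: 2.52
eef_pos: [381.6, 200.3, 191.1]
tool_rot: [3.14, 0.0, 1.925]
force: [0.6, 0.4, 0.5]
width: 85.2
gripper_force: 0.0
```

```bash
python3 -c "
from h import *
cams.get_image('wrist');cams.get_image('wrist');cams.get_image('wrist');snap('w2'); s=status.read_state(); print(s['eef_pos'],s['tool_rot'],s['qpos'])"
```

```text
[380.9045831  199.70198913 190.95211339] [-3.14037790e+00  3.08109874e-04  1.92999184e+00] [-0.19222651  0.4184222  -0.48181617  2.13584131  0.31387495  0.65569721
 -0.53083725]
```

View pics/w2.png

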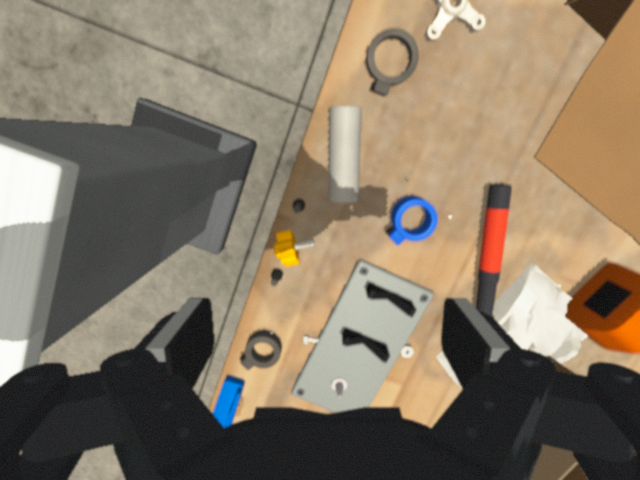

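```bash
python3 -c "
from h import *
for n,uv,z in [('tube',(344.5,153.5),13),('t1',(345.5,107),14),('t2',(343,201),14),('V1',(391,297),18),('V2',(365,345),18),('pin',(338,387),10),('c',(363,263),8),('c',(433,292),8),('c',(292,391),8),('wide',(392,58),12),('wear',(380,88),12),('sc',(455,9),12)]: print(n,loc('w2',uv,z).round(1))"
```

```text
tube [374.1 256.   13. ]
t1 [361.6 289.6  14. ]
t2 [387.1 219.3  14. ]
V1 [458. 155.  18.]
V2 [454.6 102.6  18. ]
pin [449.9  46.6  10. ]
c [424.9 172.8   8. ]
c [495.2 169.7   8. ]
c [409.7  24.9   8. ]
wide [382.  335.7  12. ]
wear [381.8 312.5  12. ]
sc [412.6 383.3  12. ]
```

move_arm --plan '[[[-4,28,-10],[0,0,0],0.7],[[-3,28,-20],[0,0,0],0.7],[[0,0,-50],[0,0,0],0.7],[[0,0,-50],[0,0,0],0.7],[[0,0,-40],[0,0,0],0.7],[[0,0,-18],[0,0,0],0.7],[[0,0,0],[0,0,0],0.7],[[0,0,0],[0,0,0],0],[[0,0,0],[0,0,0],0],[[0,0,0],[0,0,0],0]]'

```text
clock: 3.98
eef_pos: [375.4, 255.2, 4.6]
tool_rot: [3.139, 0.0, 1.928]
force: [0.8, -0.1, 5.8]
width: 23.1
gripper_force: 58.5
```

move_arm --plan '[[[0,0,0],[0,0,0],0],[[0,0,0],[0,0,0],0],[[0,0,0],[0,0,0],0]]'

```text
clock: 4.35
eef_pos: [375.3, 255.3, 4.7]
tool_rot: [3.139, 0.001, 1.928]
force: [-0.2, -0.9, 4.4]
width: 23.5
gripper_force: 58.5
```

move_arm --plan '[[[0,0,30],[0,0,0],0],[[0,0,50],[0,0,0],0],[[16,-25,0],[0,0,-4],0],[[20,-32,0],[0,0,-10],0],[[25,-40,0],[0,0,-10],0],[[20,-30,0],[0,0,0],0],[[0,0,0],[0,0,0],0],[[0,0,0],[0,0,0],0]]'

```text
clock: 5.35
eef_pos: [455.1, 128.9, 83.9]
tool_rot: [3.141, -0.001, 1.51]
force: [-0.9, 0.8, -1.0]
width: 23.4
gripper_force: 59.2
```

```bash
python3 -c "
from h import *
snap('w3'); s=status.read_state(); print(s['eef_pos'],s['tool_rot'],s['force'],s['width'])"
```

```text
[454.85753183 129.34808755  83.78092918] [ 3.14133173e+00 -9.34280763e-04  1.51142619e+00] [-0.61193163  0.53854634 -0.26914354] 23.246996843118616
```

View pics/w3.png

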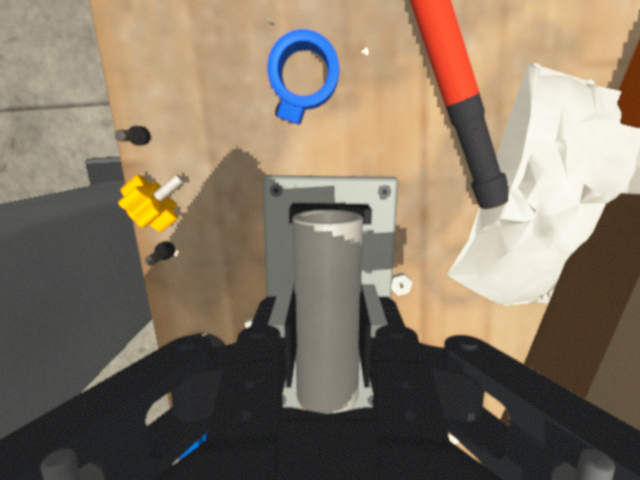

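```bash
python3 -c "
from h import *
for n,uv,z in [('e1',(328,212),104.5),('e2',(328,410),104.5),('V1c',(330,205),28),('c',(265,178),8),('c',(396,178),8)]: print(n,loc('w3',uv,z).round(1))"
```

```text
e1 [457.5 171.2 104.5]
e2 [453.1  96.3 104.5]
V1c [458.2 160.1  28. ]
c [422.4 174.2   8. ]
c [496.3 169.8   8. ]
```

```bash
python3 -c "
from h import *
im=cv2.imread('pics/w3.png').mean(2).astype(int)
print(im[200:250:1,328]);print(im[390:430,328]);print(im[225,285:375])
for y in (91.3,93,96):print(proj('w3',[455,y,104.5]),proj('w3',[455,y,92]))
for y in (166,168,170,171):print(y,proj('w3',[457,y,104.5]),proj('w3',[457,y,79]))
"
```

```text
[110 104  91  66  41  28  25  22  40  63 102 128 139 140 145 142 143 141
 143 142 141 140 141 158 188 214 227 235 238 235 216 180 148 139 137 137
 139 142 137 139 143 139 137 137 139 139 138 140 139 138]
[128 130 131 129 128 129 129 130 131 131 129 129 129 127 128 129 128 128
 131 130 129 127 119  94  60  37  30  32  28  30  27  33  32  30  33  35
  32  31  31  38]
[110 110 109 109 107 108 105 104 101 104 107 111 109 115 118 122 125 126
 131 137 140 143 147 151 152 155 157 160 171 191 201 205 205 207 208 212
 211 214 215 217 221 218 216 214 212 210 213 216 220 222 220 220 217 214
 210 211 209 210 209 206 205 206 205 206 201 199 196 196 190 189 184 179
 177 170 165 154 150 154 167 176 183 183 179 184 183 185 192 203 204 207]
[333.86325797 421.03868278] [333.30981408 399.0103134 ]
[333.61232943 417.23468091] [333.07680234 395.43896055]
[333.16570119 410.46392985] [332.66234077 389.08654038]
166 [327.28151744 227.88043757] [327.18866384 212.7983282 ]
168 [326.91170905 221.87998242] [326.87993746 207.74118065]
170 [326.53876463 215.8286426 ] [326.56902932 202.64829434]
171 [326.35110392 212.78368824] [326.41274985 200.08833055]
```

move_arm --plan '[[[1.4,-1.8,-20],[0,0,-0.5],0],[[0,0,-25],[0,0,0],0],[[0,0,-12],[0,0,0],0],[[0,0,-4],[0,0,0],0],[[0,0,-2],[0,0,0],0],[[0,0,0],[0,0,0],0]]'

```text
clock: 6.15
eef_pos: [456.8, 126.8, 20.7]
tool_rot: [3.141, -0.0, 1.502]
force: [0.0, 0.2, -0.6]
width: 23.2
gripper_force: 59.2
```

move_arm --plan '[[[0,0,-1],[0,0,0],0],[[0,0,-1],[0,0,0],0],[[0,0,0],[0,0,0],0]]'

```text
clock: 6.52
eef_pos: [456.3, 126.8, 19.7]
tool_rot: [3.141, -0.0, 1.501]
force: [-3.6, 1.1, 13.3]
width: 23.0
gripper_force: 61.0
```

move_arm --plan '[[[0,0,0],[0,0,0],0.6],[[0,0,0],[0,0,0],0.6],[[0,0,0],[0,0,0],0.6],[[0,0,0],[0,0,0],0.6],[[0,0,10],[0,0,0],0.6],[[0,0,50],[0,0,0],0.6],[[-5,-30,60],[0,0,0],0.7],[[-5,-50,50],[0,0,0],0.7],[[-5,-55,0],[0,0,0],0.8],[[-3,-40,0],[0,0,0],0.8]]'

```text
clock: 7.78
eef_pos: [439.2, -43.0, 179.4]
tool_rot: [3.14, 0.001, 1.5]
force: [0.4, 0.3, -0.3]
width: 68.3
gripper_force: 0.0
```

```bash
python3 -c "
from h import *
for _ in range(2): cams.get_image('wrist')
snap('w4'); s=status.read_state(); print(s['eef_pos'],s['tool_rot'],s['force'],s['width'])"
```

```text
[439.02274308 -42.81898846 178.54453836] [-3.14144431e+00  1.06719434e-03  1.49625365e+00] [-0.42519498  0.77084803 -0.12620917] 68.33186686631618
```

View pics/w4.png

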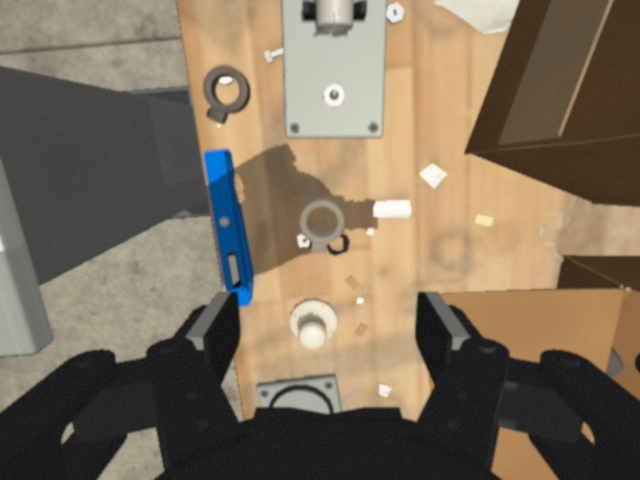

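```bash
python3 -c "
from h import *
for n,uv,z in [('pale',(322,220.5),22),('ear',(318.5,246),20),('ball',(312,332),32),('flange',(312.5,318),8),('pin',(335,95),10),('tb corner',(287,136),8),('tbcorner',(383,135),8),('tubeend top',(335,30),41),('cup top',(297,388),13)]: print(n,loc('w4',uv,z).round(1))"
```

```text
pale [433.8 -44.7  22. ]
ear [429.2 -66.2  20. ]
ball [ 418.1 -137.    32. ]
flange [ 417.7 -136.3    8. ]
pin [451.2  49.4  10. ]
tb corner [411.4  22.2   8. ]
tbcorner [486.8  17.2   8. ]
tubeend top [453.3  86.6  41. ]
cup top [ 397.4 -204.2   13. ]
```

move_arm --plan '[[[-5,-2,-40],[0,0,-6],0.8],[[0,0,-50],[0,0,0],0.8],[[0,0,-40],[0,0,0],0.8],[[0,0,-20],[0,0,0],0.8],[[0,0,0],[0,0,0],0.8]]'

```text
clock: 8.55
eef_pos: [434.0, -40.7, 27.3]
tool_rot: [-3.139, -0.0, 1.4]
force: [0.2, -1.1, 0.4]
width: 68.3
gripper_force: 0.0
```

move_arm --plan '[[[0,-4,-10],[0,0,0],0.8],[[0,0,-11],[0,0,0],0.8],[[0,0,0],[0,0,0],0],[[0,0,0],[0,0,0],0],[[0,0,0],[0,0,0],0],[[0,0,0],[0,0,0],0]]'

```text
clock: 9.3
eef_pos: [435.3, -46.1, 8.4]
tool_rot: [3.14, -0.0, 1.397]
force: [-0.8, 0.4, 6.2]
width: 33.5
gripper_force: 59.0
```

move_arm --plan '[[[0,0,25],[0,0,0],0],[[0,0,30],[0,0,0],0],[[5,31,0],[0,0,3],0],[[5,33,0],[0,0,3],0],[[5,30,0],[0,0,0],0],[[0,0,0],[0,0,0],0],[[0,0,0],[0,0,0],0]]'

```text
clock: 10.18
eef_pos: [449.4, 47.0, 62.5]
tool_rot: [-3.142, 0.001, 1.501]
force: [-0.3, -0.5, -0.5]
width: 33.4
gripper_force: 60.1
```

```bash
python3 -c "
from h import *
snap('w5'); s=status.read_state(); print(s['eef_pos'],s['tool_rot'],s['force'],s['width'])"
```

```text
[449.30817185  46.5567815   62.4022716 ] [-3.14134682e+00  1.18693023e-03  1.50047661e+00] [ 0.41310805  0.29018795 -0.84237293] 33.03220987203528
```

View pics/w5.png

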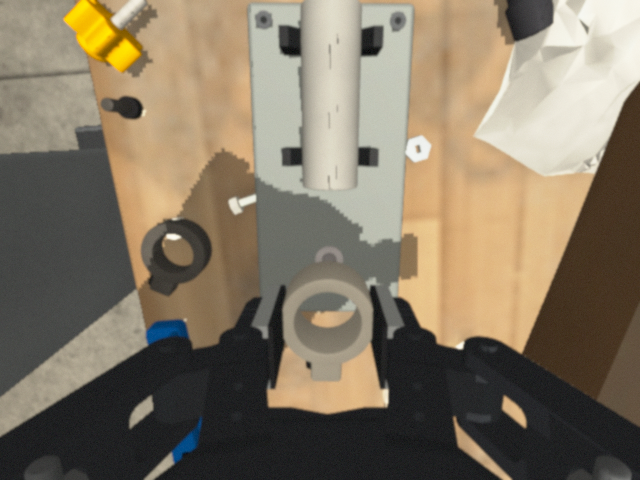

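```bash
python3 -c "
from h import *
for n,uv,z in [('collar',(328,313),76),('pinbase',(329.5,254),9)]: print(n,loc('w5',uv,z).round(1))
print(proj('w5',[450.8,48.5,8]),proj('w5',[450.8,48.5,27]))"
```

```text
collar [449.5  50.5  76. ]
pinbase [450.6  52.1   9. ]
[330.23101358 259.75286439] [330.55090977 271.85072747]
```

move_arm --plan '[[[1,1,-15],[0,0,0],0],[[0,0,-15],[0,0,0],0],[[0,0,-10],[0,0,0],0],[[0,0,-4],[0,0,0],0],[[0,0,-1.5],[0,0,0],0],[[0,0,0],[0,0,0],0]]'

```text
clock: 10.98
eef_pos: [450.8, 48.6, 16.8]
tool_rot: [3.141, -0.0, 1.501]
force: [-0.2, 0.5, -2.1]
width: 33.0
gripper_force: 60.2
```

move_arm --plan '[[[0,0,-1],[0,0,0],0],[[0,0,-1],[0,0,0],0],[[0,0,0],[0,0,0],0]]'

```text
clock: 11.35
eef_pos: [450.9, 48.6, 16.3]
tool_rot: [3.139, 0.001, 1.502]
force: [-2.7, -0.7, 19.6]
width: 32.8
gripper_force: 62.1
```

move_arm --plan '[[[0,0,0],[0,0,0],0.65],[[0,0,0],[0,0,0],0.65],[[0,0,0],[0,0,0],0.65],[[0,0,8],[0,0,0],0.65],[[0,0,40],[0,0,0],0.65],[[-5,-35,40],[0,0,0],0.65],[[-9,-50,0],[0,0,0],0.65],[[-9,-50,0],[0,0,0],0.65],[[-10,-52,0],[0,0,0],0.65],[[0,0,-20],[0,0,0],0.65]]'

```text
clock: 12.6
eef_pos: [416.3, -144.8, 83.1]
tool_rot: [3.141, 0.003, 1.49]
force: [0.7, 1.6, -0.5]
width: 56.0
gripper_force: 0.0
```

```bash
python3 -c "
from h import *
for _ in range(2): cams.get_image('wrist')
im=snap('w6'); s=status.read_state(); print(s['eef_pos'],s['tool_rot'],s['force'],s['width'])"
```

```text
[ 416.98910311 -138.34072324   82.56798142] [-3.14023605e+00 -6.11338261e-04  1.50108364e+00] [-0.60807795 -0.41749105  0.39626134] 55.298681334998676
```

View pics/w6.png

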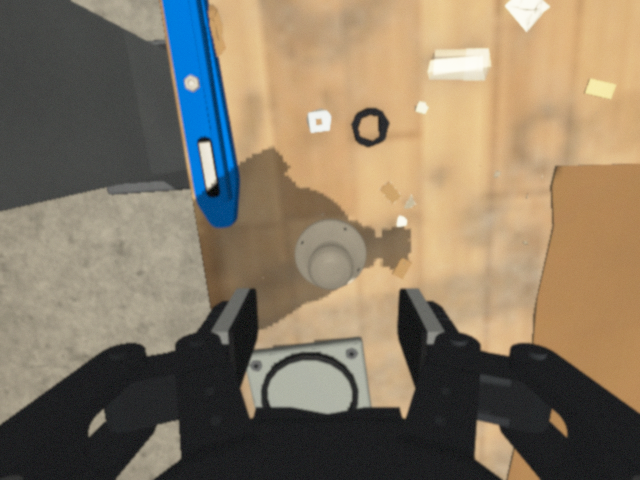

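```bash
python3 -c "
from h import *
for n,uv,z in [('ball',(331.5,266),28),('fl',(331,254),10),('cup',(310,390),13),('c',(362,339),8),('c',(249,349),8)]: print(n,loc('w6',uv,z).round(1))"
```

```text
ball [ 417.9 -141.4   28. ]
fl [ 417.9 -140.2   10. ]
cup [ 398.3 -229.1   13. ]
c [ 433.5 -198.     8. ]
c [ 361.7 -200.     8. ]
```

move_arm --plan '[[[1,-2.5,-20],[0,0,0],0.65],[[0,0,-28],[0,0,0],0.65],[[0,0,-14],[0,0,0],0.65],[[0,0,0],[0,0,0],0.65],[[0,0,0],[0,0,0],0],[[0,0,0],[0,0,0],0],[[0,0,0],[0,0,0],0],[[0,0,0],[0,0,0],0]]'

```text
clock: 13.75
eef_pos: [419.3, -140.7, 21.8]
tool_rot: [3.14, 0.0, 1.501]
force: [-0.9, 1.6, 7.8]
width: 20.0
gripper_force: 58.4
```

move_arm --plan '[[[0,0,15],[0,0,0],0],[[0,0,25],[0,0,0],0],[[-6,-28,0],[0,0,0],0],[[-8,-36,0],[0,0,0],0],[[-7,-31,0],[0,0,0],0],[[0,0,0],[0,0,0],0],[[0,0,0],[0,0,0],0]]'

```text
clock: 14.62
eef_pos: [397.9, -235.4, 61.0]
tool_rot: [3.141, -0.001, 1.501]
force: [0.4, 0.8, -0.6]
width: 20.2
gripper_force: 59.1
```

```bash
python3 -c "
from h import *
im=snap('w7'); s=status.read_state(); print(s['eef_pos'],s['tool_rot'],s['force'],s['width'])"
```

```text
[ 397.98529885 -234.9459634    60.98987317] [ 3.14089192e+00 -6.49003638e-04  1.50255346e+00] [ 0.27847676 -0.64989849 -0.4061995 ] 20.125272832544628
```

View pics/w7.png

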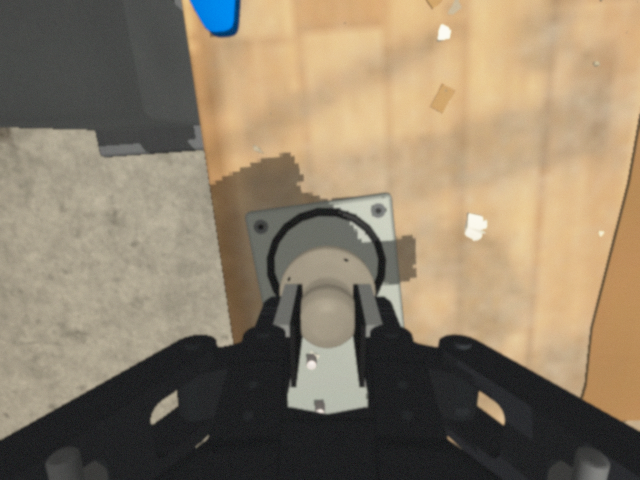

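move_arm --plan '[[[0,-0.5,-15],[0,0,0],0],[[0,0,-10],[0,0,0],0],[[0,0,-4],[0,0,0],0],[[0,0,-1.5],[0,0,0],0],[[0,0,-1],[0,0,0],0],[[0,0,0],[0,0,0],0]]'

```text
clock: 15.42
eef_pos: [397.8, -236.1, 29.9]
tool_rot: [3.141, 0.0, 1.502]
force: [-1.3, 1.7, 5.8]
width: 20.0
gripper_force: 59.6
```

move_arm --plan '[[[0,0,-0.7],[0,0,0],0.5],[[0,0,0],[0,0,0],0.5],[[0,0,0],[0,0,0],0.5],[[0,0,10],[0,0,0],0.5],[[0,0,40],[0,0,0],0.6],[[5,20,40],[0,0,-3],0.7],[[10,50,40],[0,0,-3],0.8],[[10,55,20],[0,0,-3],0.8],[[5,55,0],[0,0,0],0.8],[[5,55,0],[0,0,0],0.8]]'

```text
clock: 16.68
eef_pos: [432.4, -1.6, 178.0]
tool_rot: [3.14, -0.0, 1.344]
force: [0.8, -0.0, -0.6]
width: 68.3
gripper_force: 0.0
```

move_arm --plan '[[[0,55,0],[0,0,0],0.85],[[0,55,0],[0,0,0],0.85],[[-5,55,0],[0,0,0],0.85],[[-5,55,0],[0,0,0],0.85],[[-7,55,0],[0,0,0],0.85],[[-7,55,0],[0,0,0],0.85],[[0,20,0],[0,0,0],0.85],[[0,0,0],[0,0,0],0.85],[[0,0,0],[0,0,0],0.85]]'

```text
clock: 17.8
eef_pos: [408.7, 344.3, 176.7]
tool_rot: [3.141, 0.003, 1.342]
force: [0.0, -0.7, 0.7]
width: 72.4
gripper_force: 0.0
```

```bash
python3 -c "
from h import *
im=snap('w8'); s=status.read_state(); print(s['eef_pos'],s['tool_rot'],s['force'],s['width'],s['qpos'])"
```

```text
[408.92553502 344.21011904 176.79327632] [3.14127296e+00 2.31853367e-03 1.34162390e+00] [-0.48083645  0.15178712  0.25360115] 72.74436625034733 [-0.29782119  0.6221219  -0.69887708  1.88365467  0.5333842   0.83266652
 -1.50516204]
```

View pics/w8.png

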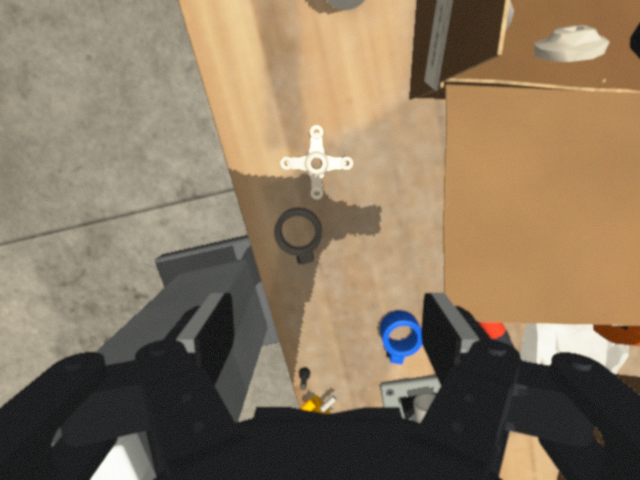

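```bash
python3 -c "
from h import *
for n,uv,z in [('hub',(317,162),12),('L',(285,163),5),('R',(349.5,162),5),('up',(316,130),8),('dn',(317.5,194),8),('flap',(445,162),5),('flap',(445,162),60),('flapc',(445,320),5),('wide',(298.5,231.5),12),('wear',(306,258),10),('blue',(402,336),15)]: print(n,loc('w8',uv,z).round(1))
p=cams.camera_params('top')
for z in (5,60): print(ray(p['K'],p['pose'],(125+205/4,195+20),z))"
```

```text
hub [411.2 390.9  12. ]
L [385.6 395.6   5. ]
R [436.4 384.6   5. ]
up [416.  414.7   8. ]
dn [405.5 365.7   8. ]
flap [511.3 367.2   5. ]
flap [495.9 374.5  60. ]
flapc [490.8 228.2   5. ]
wide [383.2 339.5  12. ]
wear [383.4 315.2  10. ]
blue [449.3 227.1  15. ]
[486.76597908 323.92445226   5.        ]
[477.80132607 309.14902709  60.        ]
```

move_arm --plan '[[[2.3,23,-10],[0,0,0],0.85],[[0,23,-30],[0,0,0],0.85],[[0,0,-45],[0,0,0],0.85],[[0,0,-45],[0,0,0],0.85],[[0,0,-20],[0,0,0],0.85],[[0,0,-15],[0,0,0],0.85],[[0,0,0],[0,0,0],0.85],[[0,0,0],[0,0,0],0.85]]'

```text
clock: 18.85
eef_pos: [411.2, 393.5, 13.2]
tool_rot: [3.141, -0.002, 1.344]
force: [-0.6, 0.6, 0.2]
width: 72.5
gripper_force: 0.0
```

move_arm --plan '[[[0,-3,-8],[0,0,0],0.85],[[0,0,-3],[0,0,0],0.85],[[0,0,-2],[0,0,0],0.85],[[0,0,-2],[0,0,0],0.85],[[0,0,0],[0,0,0],0.85]]'

```text
clock: 19.48
eef_pos: [410.5, 389.9, -3.1]
tool_rot: [-3.141, 0.0, 1.344]
force: [0.2, 0.0, -0.3]
width: 72.4
gripper_force: 0.0
```

No bench contact at TCP z −3, so the open tips are still clear. Closing now.

move_arm --plan '[[[0,0,0],[0,0,0],0],[[0,0,0],[0,0,0],0],[[0,0,0],[0,0,0],0],[[0,0,0],[0,0,0],0]]'

```text
clock: 19.98
eef_pos: [410.7, 389.9, -2.0]
tool_rot: [3.141, -0.0, 1.344]
force: [-0.9, -2.3, 6.4]
width: 53.9
gripper_force: 61.5
```

move_arm --plan '[[[0,0,15],[0,0,0],0],[[0,0,40],[0,0,0],0],[[0,0,50],[0,0,0],0],[[5,-40,40],[0,0,3],0],[[5,-50,0],[0,0,3],0],[[5,-50,0],[0,0,3],0],[[5,-50,0],[0,0,3],0],[[0,-55,0],[0,0,3],0],[[0,-55,0],[0,0,2],0],[[0,-55,0],[0,0,0],0]]'

```text
clock: 21.22
eef_pos: [430.7, 33.1, 142.8]
tool_rot: [3.14, 0.0, 1.642]
force: [1.2, -0.4, -0.8]
width: 53.8
gripper_force: 63.1
```

move_arm --plan '[[[0,-55,0],[0,0,0],0],[[0,-55,0],[0,0,0],0],[[0,-55,0],[0,0,0],0],[[-8,-55,0],[0,0,0],0],[[-10,-55,0],[0,0,0],0],[[-10,-55,-20],[0,0,0],0],[[0,0,-30],[0,0,0],0],[[0,0,0],[0,0,0],0],[[0,0,0],[0,0,0],0]]'

```text
clock: 22.35
eef_pos: [403.6, -294.3, 93.2]
tool_rot: [3.14, 0.0, 1.643]
force: [0.2, 0.4, -0.7]
width: 54.2
gripper_force: 63.2
```

move_arm --plan '[[[-1.4,-11,-20],[0,0,0],0],[[0,0,-25],[0,0,0],0],[[0,0,0],[0,0,0],0],[[0,0,0],[0,0,0],0]]'

```text
clock: 22.85
eef_pos: [402.4, -305.8, 48.4]
tool_rot: [3.14, 0.001, 1.643]
force: [-0.6, 0.2, 0.1]
width: 54.0
gripper_force: 63.2
```

```bash
python3 -c "
from h import *
im=snap('w9'); s=status.read_state(); print(s['eef_pos'],s['tool_rot'],s['force'],s['width'])
cv2.imwrite('pics/w9c.png',cv2.resize(im[180:430,160:490],None,fx=2.4,fy=2.4,interpolation=cv2.INTER_CUBIC))"
```

```text
[ 402.3413051  -305.99506321   48.46277486] [3.13969680e+00 1.15597629e-03 1.64219123e+00] [0.32282699 0.2753118  0.26843168] 54.06068047630513
```

View pics/w9c.png

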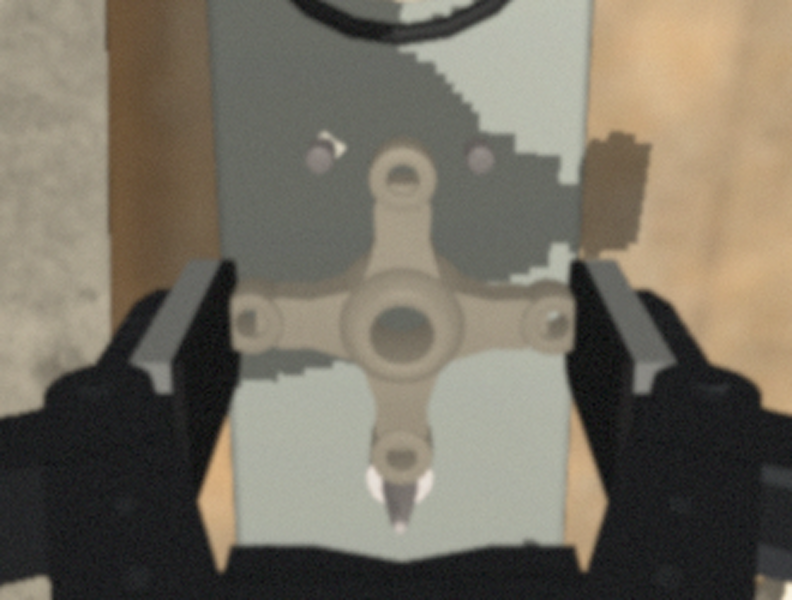

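```bash
python3 -c "
from h import *
f=lambda x,y:(160+x/2.4,180+y/2.4)
for n,uv,z in [('hub',f(402,322),62.4),('armtop',f(402,168),59.4),('armdn',f(401,455),59.4),('pL',f(319,160),17),('pR',f(481,160),17)]: print(n,loc('w9',uv,z).round(1))
print(status.read_state()['clock'])"
```

```text
hub [ 401.8 -302.5   62.4]
armtop [ 400.1 -279.    59.4]
armdn [ 403.5 -327.6   59.4]
pL [ 384.8 -291.3   17. ]
pR [ 416.5 -289.    17. ]
22.9
```

move_arm --plan '[[[0,-2,-15],[0,0,0],0],[[0,0,-15],[0,0,0],0],[[0,0,-6],[0,0,0],0],[[0,0,-3],[0,0,0],0],[[0,0,-2],[0,0,0],0],[[0,0,0],[0,0,0],0]]'

```text
clock: 23.65
eef_pos: [401.4, -308.1, 6.2]
tool_rot: [3.141, 0.0, 1.641]
force: [-0.0, 0.5, -0.9]
width: 53.7
gripper_force: 63.3
```

move_arm --plan '[[[0,0,-1],[0,0,0],0],[[0,0,-1],[0,0,0],0],[[0,0,0],[0,0,0],0]]'

```text
clock: 24.02
eef_pos: [401.5, -308.2, 5.8]
tool_rot: [3.141, 0.002, 1.641]
force: [-3.6, 1.8, 18.8]
width: 54.2
gripper_force: 65.4
```

move_arm --plan '[[[0,0,0],[0,0,0],0.9],[[0,0,0],[0,0,0],0.9],[[0,0,0],[0,0,0],0.9],[[0,0,10],[0,0,0],0.9],[[0,0,40],[0,0,0],0.9],[[0,10,50],[0,0,-4],0.9],[[10,50,30],[0,0,0],0.8],[[10,55,0],[0,0,0],0.8],[[10,55,0],[0,0,0],0.8],[[0,55,0],[0,0,0],0.8]]'

```text
clock: 25.28
eef_pos: [432.1, -81.2, 134.8]
tool_rot: [3.139, -0.0, 1.571]
force: [0.9, 0.7, -0.5]
width: 68.5
gripper_force: 0.0
```

move_arm --plan '[[[0,55,0],[0,0,0],0.8],[[0,55,0],[0,0,0],0.8],[[0,55,0],[0,0,0],0.8],[[-5,55,0],[0,0,0],0.8],[[-5,55,0],[0,0,0],0.8],[[-10,55,0],[0,0,0],0.8],[[-10,55,0],[0,0,0],0.8],[[-10,30,0],[0,0,0],0.8],[[0,0,0],[0,0,0],0.8],[[0,0,0],[0,0,0],0.8]]'

```text
clock: 26.52
eef_pos: [391.2, 330.8, 134.1]
tool_rot: [-3.141, 0.001, 1.571]
force: [0.1, 0.8, -0.9]
width: 68.4
gripper_force: 0.0
```

move_arm --plan '[[[-9,7,-30],[0,0,0],0.8],[[0,0,-40],[0,0,0],0.8],[[0,0,-30],[0,0,0],0.8],[[0,0,-15],[0,0,0],0.8],[[0,0,0],[0,0,0],0.8]]'

```text
clock: 27.15
eef_pos: [382.3, 337.8, 18.6]
tool_rot: [-3.141, 0.001, 1.57]
force: [-0.0, -0.2, 0.9]
width: 68.2
gripper_force: 0.0
```

move_arm --plan '[[[0,0,-12],[0,0,0],0.8],[[0,0,-6],[0,0,0],0.8],[[0,0,0],[0,0,0],0.8],[[0,0,0],[0,0,0],0],[[0,0,0],[0,0,0],0],[[0,0,0],[0,0,0],0],[[0,0,0],[0,0,0],0]]'

```text
clock: 28.02
eef_pos: [382.3, 339.0, 1.8]
tool_rot: [3.141, -0.0, 1.571]
force: [-0.6, -0.6, 4.7]
width: 37.1
gripper_force: 59.5
```

move_arm --plan '[[[0,0,20],[0,0,0],0],[[0,0,45],[0,0,0],0],[[5,-20,50],[0,0,2],0],[[10,-50,30],[0,0,2],0],[[10,-55,0],[0,0,0],0],[[10,-55,0],[0,0,0],0],[[10,-55,0],[0,0,0],0],[[5,-55,0],[0,0,0],0],[[0,-55,0],[0,0,0],0],[[0,-55,0],[0,0,0],0]]'

```text
clock: 29.28
eef_pos: [432.1, -63.0, 146.3]
tool_rot: [3.141, 0.0, 1.641]
force: [1.1, -0.5, -0.0]
width: 36.8
gripper_force: 60.5
```

move_arm --plan '[[[0,-55,0],[0,0,0],0],[[0,-55,0],[0,0,0],0],[[0,-55,0],[0,0,0],0],[[-5,-55,0],[0,0,0],0],[[-5,-55,0],[0,0,0],0],[[-10,-30,0],[0,0,0],0],[[-6,0,0],[0,0,0],0],[[0,0,0],[0,0,0],0]]'

```text
clock: 30.28
eef_pos: [405.7, -365.3, 146.0]
tool_rot: [-3.141, -0.001, 1.641]
force: [0.5, -0.1, 0.1]
width: 36.7
gripper_force: 60.5
```

move_arm --plan '[[[0,-0.5,-40],[0,0,0],0],[[0,0,-45],[0,0,0],0],[[0,0,-25],[0,0,0],0],[[0,0,-15],[0,0,0],0],[[0,0,-7],[0,0,0],0],[[0,0,-3],[0,0,0],0],[[0,0,0],[0,0,0],0]]'

```text
clock: 31.15
eef_pos: [406.6, -366.9, 11.6]
tool_rot: [3.141, 0.001, 1.641]
force: [-0.4, -0.3, -0.8]
width: 36.9
gripper_force: 60.5
```

move_arm --plan '[[[0,0,-1.5],[0,0,0],0],[[0,0,-1.5],[0,0,0],0],[[0,0,0],[0,0,0],0]]'

```text
clock: 31.52
eef_pos: [406.6, -367.1, 9.7]
tool_rot: [3.141, 0.002, 1.641]
force: [-2.4, 1.1, 12.4]
width: 36.9
gripper_force: 61.8
```

Seated at the expected height. Next I release, rise and move aside for a final check.

move_arm --plan '[[[0,0,0],[0,0,0],0.65],[[0,0,0],[0,0,0],0.65],[[0,0,0],[0,0,0],0.65],[[0,0,8],[0,0,0],0.65],[[0,0,40],[0,0,0],0.65],[[0,0,50],[0,0,0],0.65],[[0,0,50],[0,0,0],0.8],[[0,0,50],[0,0,0],0.9],[[0,0,0],[0,0,0],0.9],[[0,0,0],[0,0,0],0.9]]'

```text
clock: 32.78
eef_pos: [405.4, -366.7, 205.7]
tool_rot: [-3.141, 0.0, 1.641]
force: [0.1, -0.9, -0.6]
width: 77.0
gripper_force: 0.0
```

Run:
```python
from h import *
w=snap('w10'); t=cams.get_image('top'); cv2.imwrite('pics/top1.png',t)
a=cv2.resize(t[205:260,225:365],(560,220),interpolation=cv2.INTER_CUBIC)
b=cv2.resize(w[50:300,240:500],None,fx=1.5,fy=1.5,interpolation=cv2.INTER_CUBIC)
c=np.zeros((600,560,3),np.uint8); c[:220]=a; c[220:220+375,:390]=b
cv2.imwrite('pics/fin.png',c); s=status.read_state(); print(s['eef_pos'],s['force'],s['clock'])
```

```text
[ 405.13502125 -366.28946836  204.76242088] [ 0.15877279 -0.72064609 -0.11115721] 32.875
```

View pics/fin.png

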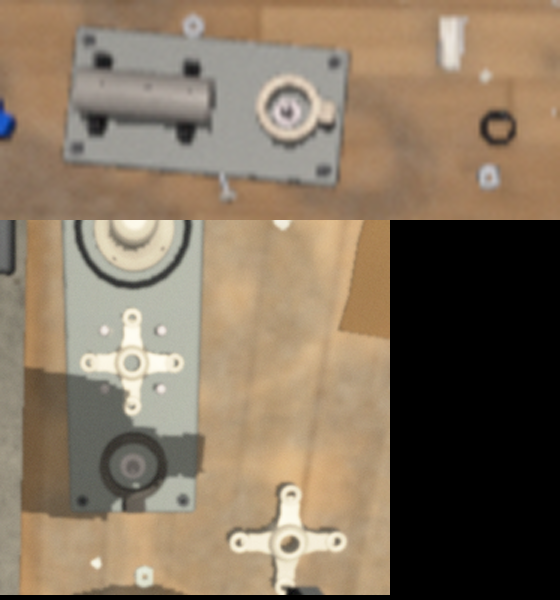

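The final picture shows all five parts seated. The tube (75–214) is centred over the V-blocks (mid 145), and both collars are over their pins. The ball adapter is in the cup, the small cross lies between its four pins, and the large cross is untouched.

```bash
python3 -c "
from cell import ctrl
print(ctrl.finish_job())"
```

```text
the job is handed in; nothing more can be done
None
```

Both kits are made up in the order asked and the job is handed in at about 33 s on the robot's clock; the last pictures showed all five parts seated, with the narrow dark collar and larger cross never handled.

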